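# Mark the balance point of a hanger bar

### The arm

A 6-joint arm with a two-finger parallel gripper is mounted at the origin on the work surface. World frame = base frame: x ahead of the robot, y to its left, z up, the work surface at z = 0. Lengths are in m, angles in degrees, forces in N, time in s.
With the tool pointing down it reaches from about 0.35 to 0.875 m from the base axis. Payload 4.2 kg.
Tool frame: the origin (TCP) lies at the very end of the fingers, on their centre line; the grasp point (between the pads) lies 19 mm behind it (r.grip_point_offset is the distance from the TCP to the grasp point, in m); z points along the fingers, y is the line along which they close (so a half turn about z gives the same grasp; the last joint's range is limited). The gripper opens to 87 mm and grips with 3 to 60 N. Pads are 19 mm wide; open, the fingers measure 117 mm over their backs; the gripper's body (75 mm by 190 mm) begins 51 mm behind the grasp point.
Start: joints at [79.446, 22.042, 0.453, 0, -68.411, -14.817], TCP at [0.268, 0.565, 0.223] pointing down, gripper open.
Joint ranges: [-179.83, 179.83], [-69.29, 118.12], [-61.27, 80.66], [-181.25, 117.63], [-171.15, -9.14], [-177.46, 177.46]. Speed limits (degrees/s): [159.86, 159.86, 180, 180, 180, 180].

### API

Orientations are given as a 3x3 rotation matrix whose columns are the frame's x, y, z axes.
In Python, from station import r, cams gives the robot as it stands. The module is installed in compiled form; this text tells all that it offers.
- The arm moves only by the shell command python3 -m handwheel 'ROWS'. ROWS is JSON, a list that holds one entry, the list of rows, each a list of 7 numbers: the turn, a rotation vector about the tool's x, y, z in units of 6 degrees (1.0 is 6 degrees), then the shift along the tool's x, y, z in m, then the finger opening in m, from 0 to 0.087. In form: [[[ax, ay, az, x, y, z, jaw], ...]]. A call has 1 to 12 rows; each row shifts and turns the commanded pose from where the row before left it, along the tool's axes as they then stand; what a row does not reach is not made up. A row lasts 1/10 s, in which the tool goes at most 50 mm and 8.59 degrees, less where a joint would pass 70% of its speed; a pose out of reach is approached as far as the arm can. A call with a gripper value outside its range is refused whole. The fingers move at their own pace and stop on an object; the grip force is fixed at half the most. Time passes only in rows, so rows that do not move let the fingers close. It gives the time, the measured TCP pose, the force, the opening and the grip force at its end, in the units of the state.
- r.sense(): the state, without advancing time (a new reading comes with each control period).
- cams.capture(name): name is "side" or "top" or "wrist"; returns the picture (400x640x3 uint8, red, green, blue); there is no depth.
- cams.get_calibration(name): a dict with "camera_matrix" (3x3 intrinsics, pixels), "rvec" (rotation vector, rad) and "tvec" (3), from world to camera coordinates, as OpenCV has them; the wrist camera has in their place "T_tool_cam" (4x4, takes a point from camera to tool coordinates, whose origin is the TCP and whose axes are the flange's). Camera axes: x right, y down, z forward; pixel columns grow to the right and rows downward; lengths in m; the calibration is good to about 2 mm. A picture is of the moment at which its call begins: read the wrist's pose just before it. get_calibration takes no time and is no camera call.
- r.finish_job(): hands the job in; it is judged then, once.
The state is a dict: "time_s": time; "joints": joint angles; "joint_velocities": joint speeds; "effort": joint torques, N m; "tcp_pos": TCP position; "ee_rot": TCP orientation; "wrist_force": force on the tool from outside, world axes, zero at the start; "moment": the same for the moment, N m; "gripper_width": opening from 0.0 (shut) to 1.0 (fully open); "gripper_force": force on a finger pad.
Only numpy, scipy, OpenCV 4.12 (cv2) and the standard library are available. Lean on these libraries where they do the work, as an engineer would, in place of code of your own. Each camera call takes 0.05 s, during which the arm holds its last target. There are 200 camera calls.

### The job

This hanger bar will hang over the shop counter on a single cord, so we need its balance point. Slide it along the bench, without lifting it and with gentle pushes, out over the brass edge until it just tips of its own accord onto the red stop; leave it resting there, no more than a few millimetres past balance. Then set the brass saddle clip astride the tipped bar, squarely above the brass edge, without pressing hard, let go, and leave the jar, mug and toy truck where they stand.

Things in the scene. Friction and masses are not known exactly. Their poses are not given: they have to be found in the camera images.
- bench: Fixed wooden bench under the bar. Origin on the counter below the middle of the brass edge; y points along the slide, out over the edge. Deck 90 mm wide, y = -250 mm to 0, top 70 mm above the counter; guide strips 8 mm high, y = -250 to -45 mm, leave a channel 34 mm wide centred on x = 0. A foot board 50 mm wide, 10 mm high, y = -230 to +110 mm, lies on the counter.
- edge (a point): Middle of the brass fulcrum edge: the end of the bench's deck, at deck height (70 mm above the counter); axes as the bench.
- stop: Red round crossbar, 12 mm thick and 40 mm wide (along the bench's x), on a post 90 mm beyond the edge, fixed to the bench; its top is 6.3 mm lower than the deck, so the tipped bar comes to rest on it sloping about 0.07 rad (4 degrees). Origin on the counter below it. A bar that has only barely tipped may rock back when touched; 1 to 2 mm farther it rests firmly.
- bar: Loose pale wooden bar, 30 (x) by 360 (y, along the bench's y) by 24 mm, red band at the leading end (+y), yellow at the tail. Origin at the centre of its underside, at first 100 to 130 mm behind the edge. Weighs 0.35 to 0.65 kg; hidden plugs put its balance point up to 50 mm either side of its middle. A finger bearing on its end holds it by friction: take it away to see if it tips.
- bar_nose (a point): Middle of the bar's top edge at the red leading end (y = +180 mm, 24 mm above the underside).
- bar_tail (a point): Middle of the bar's top edge at the yellow tail end (y = -180 mm, 24 mm above the underside).
- clip: Loose brass saddle clip, 40 g, on the counter on the bench's far side. Origin at the centre of its underside. 45 (x) by 22 (y) by 56 mm tall: two legs 14 mm long with a slot 35 mm wide (x) to fit over the bar, a 6 mm bridge, and a grip tab 26 (x) by 10 mm (y), 20 to 56 mm above the origin. Its y goes along the bar, either way round; seated over the edge its origin is 80 mm above the counter.
- jar: Bystander: amber jar with red lid, 76 mm across, 130 mm tall; origin at the centre of its underside.
- mug: Bystander: white mug, 80 mm across and 85 mm tall, with a handle; origin at the centre of its underside.
- truck: Bystander: wooden toy truck, 80 by 130 mm, 85 mm tall; origin at the centre of its underside.

How it is judged (in metres and radians):
On the way, in this order (a step that is already met when the one before it is completed fails the run):
1. the bar has just tipped over the edge by its own weight: it slopes down onto the red stop, untouched by the robot, and loads the stop with less than 0.6 N (angle between bar's own z axis and vertical above 0.045 rad and z of bar_nose in the frame of bench below 0.094 m and contact force between each of the fingers, the arm and bar below 0.02 N and contact force between bar and stop below 0.6 N), for 0.3 s.
2. the clip sits astride the bar, above the edge (y of clip in the frame of bench between -0.006 and 0.006 m and z of clip in the frame of bench between 0.076 and 0.084 m and angle between clip's own z axis and vertical below 0.15 rad and angle between the y axis of clip and the y axis of bar, either way round below 0.25 rad and contact force between clip and bar above 0.1 N), for 0.2 s.
At the end, for the whole second after the job is handed in: The bar lies free on the edge, tipped (over 0.045 rad) onto the stop with under 0.6 N on it (balance point at most 8 to 16 mm past the edge). The clip sits astride it, upright, released, within 6 mm of the edge along the bench's y, origin 80 +-4 mm up, square within 0.25 rad; all still (all of step 1 and all of step 2 and linear speed of each of bar, clip below 0.01 m/s); the robot touches nothing.
It fails at once if the bar is pushed or pressed by the robot with more than 15 N (contact force between any of the fingers, the arm and bar above 15 N).
It fails at once if the bar is lifted off the bench or falls from it (middle of the bar more than 16 mm above or below its height on the deck) (z of bar in the frame of bench above 0.086 m or z of bar in the frame of bench below 0.054 m).
It fails at once if the clip is pressed onto the bar with more than 20 N (contact force between clip and bar above 20 N).
It fails at once if a bystander (jar, mug or truck) is moved more than 15 mm (distance of any of jar, mug, truck from where it was at the start of the episode above 0.015 m).
It also fails if it takes over 72 s, if anything falls off the work surface, if the arm or the gripper's body presses on something with over 40 N, if the wrist force passes 120 N, or if a joint passes its speed limit or range.

## Working session

There is one attempt and no reset: what is moved stays moved. The work goes in short steps, Python scripts to look and compute and a shell command to move; the robot and the scene stay as the last step left them, time stands still between calls to the robot, and variables do not carry over. Pictures are saved under pics/ and viewed, at most 10 in all, crops included, and the job is handed in when it is done.

```bash
mkdir -p pics
python3 - <<'E'
from station import r,cams
import cv2,numpy as np
for n in("top","side"):
    cv2.imwrite(f"pics/{n}0.png",cams.capture(n)[:,:,::-1])
    c=cams.get_calibration(n);R=cv2.Rodrigues(np.array(c['rvec']))[0];print(n,(-R.T@np.array(c['tvec']).ravel()).round(3),R.round(3).tolist(),np.array(c['camera_matrix']).round(1).tolist())
s=r.sense();print(s['time_s'],s['tcp_pos'],np.round(s['ee_rot'],3).tolist(),s['gripper_width'])
print(np.round(cams.get_calibration('wrist')['T_tool_cam'],3).tolist())
E
```

```text
top [0.332 0.046 1.208] [[-0.005, -1.0, -0.005], [-0.984, 0.005, -0.176], [0.176, 0.005, -0.984]] [[368.0, 0.0, 325.4], [0.0, 368.0, 198.4], [0.0, 0.0, 1.0]]
side [ 0.068 -0.565  0.79 ] [[0.792, -0.61, 0.009], [-0.405, -0.537, -0.74], [0.456, 0.582, -0.673]] [[369.4, 0.0, 318.7], [0.0, 369.4, 201.9], [0.0, 0.0, 1.0]]
0.1 [0.26755192 0.56425544 0.22158918] [[0.903, -0.429, -0.001], [-0.429, -0.903, -0.002], [0.0, 0.002, -1.0]] 1.0027582397570909
[[0.0, -0.955, -0.298, 0.083], [1.0, 0.0, 0.001, -0.001], [-0.001, -0.298, 0.955, -0.163], [0.0, 0.0, 0.0, 1.0]]
```

View pics/top0.png

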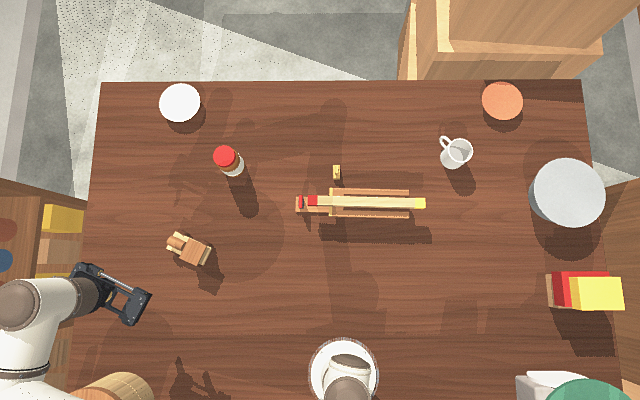

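View pics/side0.png

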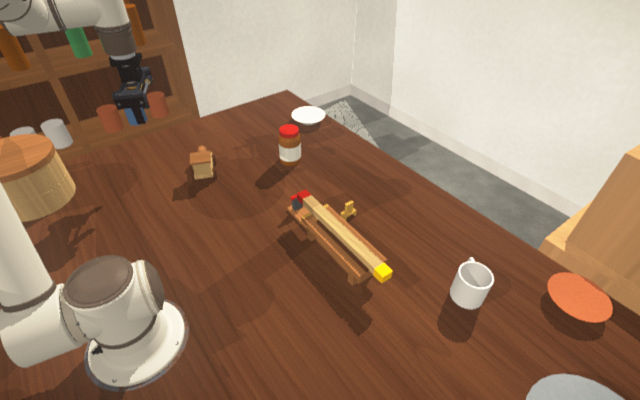

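Top view: the bar runs from the red nose (about 308,201) to the yellow tail (425,203). The clip is at (336,172), jar (228,160), truck (190,248) and mug (456,152). I'll zoom in for accuracy.

```bash
cat > h.py <<'E'
import cv2,numpy as np
from station import r,cams
def cam(n,s=None):
    c=cams.get_calibration(n);K=np.array(c['camera_matrix'])
    if n=='wrist':
        T=np.array(c['T_tool_cam']);s=s or r.sense();W=np.eye(4);W[:3,:3]=s['ee_rot'];W[:3,3]=s['tcp_pos'];M=W@T
        return K,M[:3,:3],M[:3,3]
    R=cv2.Rodrigues(np.array(c['rvec']))[0];return K,R.T,-R.T@np.array(c['tvec']).ravel()
def at(C,uv,z):
    K,R,o=C;d=R@np.linalg.inv(K)@[*uv,1];return o+d*(z-o[2])/d[2]
def proj(C,p):
    K,R,o=C;q=K@R.T@(np.array(p)-o);return q[:2]/q[2]
E
python3 - <<'E'
from h import *
im=cv2.imread('pics/top0.png')[160:235,285:440];cv2.imwrite('pics/topc.png',cv2.resize(im,None,fx=5,fy=5,interpolation=cv2.INTER_CUBIC))
E
```

```text
(no output)
```

View pics/topc.png

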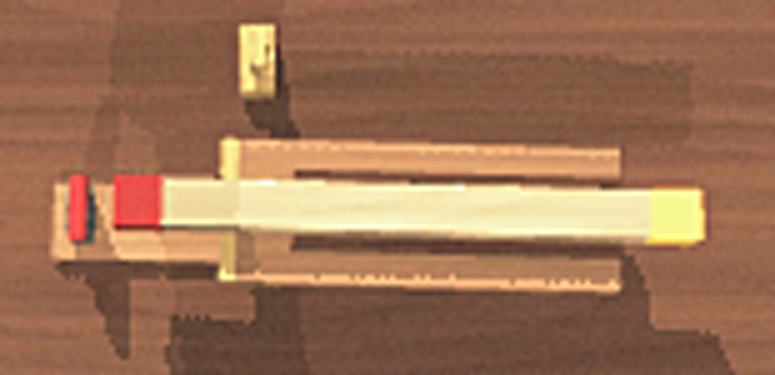

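The crop shows the brass edge at u≈220 (v 138–278), nose at u≈114, tail at u≈704 (v 189–245), and the clip at (258,60).

Run:
```python
from h import *
C=cam('top')
for n,u,v,z in[('edgeA',220,138,.07),('edgeB',220,278,.07),('backA',621,149,.07),('backB',619,291,.07),('noseA',114,176,.094),('noseB',114,228,.094),('tailA',705,189,.094),('tailB',703,245,.094),('stopmid',79,209,.0637),('clipTL',239,25,.056),('clipTR',275,25,.056),('clipBL',239,95,.02),('clipBR',275,95,.02)]:
    print(n,at(C,(285+u/5-.4,160+v/5-.4),z).round(4))
for n,uv,z in[('jar',(225,157),.13),('mug',(457,150),.085),('truck',(190,248),.08)]: print(n,at(C,uv,z).round(3))
```

```text
edgeA [0.5717 0.041  0.07  ]
edgeB [0.4826 0.0415 0.07  ]
backA [ 0.5632 -0.2117  0.07  ]
backB [ 0.4731 -0.2064  0.07  ]
noseA [0.5431 0.1066 0.094 ]
noseB [0.5106 0.1064 0.094 ]
tailA [ 0.5329 -0.2567  0.094 ]
tailB [ 0.4982 -0.2536  0.094 ]
stopmid [0.5278 0.1302 0.0637]
clipTL [0.6492 0.0282 0.056 ]
clipTR [0.6491 0.0049 0.056 ]
clipBL [0.6112 0.028  0.02  ]
clipBR [0.6111 0.0042 0.02  ]
jar [0.655 0.356 0.13 ]
mug [ 0.687 -0.366  0.085]
truck [0.383 0.464 0.08 ]
```

```bash
python3 -m handwheel '[[[0,0,-1.3,0,0,0,0],[0,0,-1.3,0,0,0,0],[0,0,-1.3,0,0,0,0],[0,0,0,0.0154,0.0469,0,0],[0,0,0,0.0154,0.0469,0,0],[0,0,0,0.0154,0.0469,0,0],[0,0,0,0.0154,0.0469,0,0],[0,0,0,0.0154,0.0469,0,0],[0,0,0,0.0154,0.0469,0,0],[0,0,0,0.0154,0.0469,0,0],[0,0,0,0.0154,0.0469,0,0],[0,0,0,0.0154,0.0469,0,0]]]'
python3 -m handwheel '[[[0,0,0,0.0154,0.0469,0,0],[0,0,0,0.0154,0.0469,0,0],[0,0,0,0.0154,0.0469,0,0],[0,0,0,0.0154,0.0469,0,0],[0,0,0,0.0154,0.0469,0,0],[0,0,0,0.0154,0.0469,0,0],[0,0,0,0.0154,0.0469,0,0],[0,0,0,0.0154,0.0469,0,0],[0,0,0,0.0154,0.0469,0,0],[0,0,0,0,0,0,0],[0,0,0,0,0,0,0]]]'
python3 - <<'E'
from h import *
s=r.sense();print(s['joints'])
im=cams.capture('wrist');cv2.imwrite('pics/w1.png',im[:,:,::-1])
E
```

```text
time_s: 1.3
tcp_pos: [0.3916, 0.1361, 0.2225]
ee_rot: [[0.999, -0.034, 0.0], [-0.034, -0.999, 0.0], [0.0, -0.0, -1.0]]
wrist_force: [1.0, 1.1, 1.2]
gripper_width: 0.032
gripper_force: 0.0
time_s: 2.4
tcp_pos: [0.5151, -0.2895, 0.2211]
ee_rot: [[0.999, -0.037, -0.002], [-0.037, -0.999, 0.001], [-0.002, -0.001, -1.0]]
wrist_force: [-1.0, 0.8, -0.6]
gripper_width: 0.006
gripper_force: 0.0
[-1.36575331e+01  1.88644705e+01 -4.53418435e+00 -2.61678787e-02
 -6.67512470e+01  1.01547396e+02]
```

View pics/w1.png

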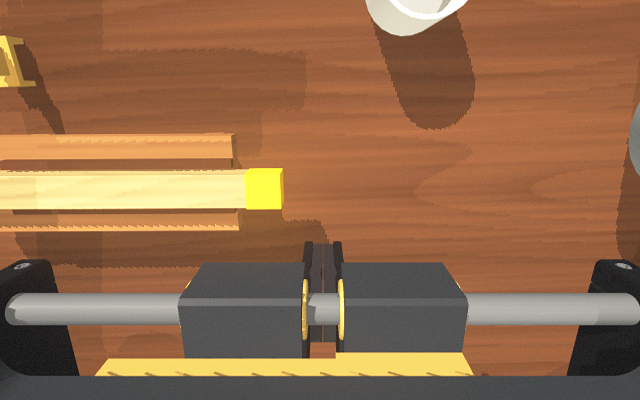

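Wrist view: the yellow tail end is at u≈283, v 168–209. The closed fingers are at u 303–343, lined up with the bench.

Run:
```python
from h import *
C=cam('wrist')
for uv in[(283,168),(283,209),(246,170),(246,209.5)]:print(at(C,uv,.094).round(4))
for uv in[(233,134),(239,231)]:print('guide',at(C,uv,.078).round(4))
s=r.sense();print(s['tcp_pos'],proj(C,s['tcp_pos']))
```

```text
[ 0.5383 -0.2556  0.094 ]
[ 0.5019 -0.2531  0.094 ]
[ 0.5377 -0.2243  0.094 ]
[ 0.5026 -0.2208  0.094 ]
guide [ 0.5662 -0.2126  0.078 ]
guide [ 0.4763 -0.2082  0.078 ]
[ 0.51518479 -0.2884958   0.22168671] [323.35957476 261.84733862]
```

```bash
cat > chk.py <<'E'
# yellow tail band in wrist view: exit 1 if it appears larger (raised) than the baseline given
from h import *; import sys
s=r.sense();im=cams.capture('wrist');hsv=cv2.cvtColor(im,cv2.COLOR_RGB2HSV)
m=cv2.inRange(hsv,(25,150,150),(35,255,255));m[345:]=0
n,l,st,c=cv2.connectedComponentsWithStats(m);i=1+np.argmax(st[1:,4]);m=(l==i)
cols=m.sum(0);h=np.median(cols[cols>5]);x,y,w,hh,a=st[i]
print(s['time_s'],np.round(s['tcp_pos'],4),'F',np.round(s['wrist_force'],1),'box',x,y,w,hh,'med',h)
if len(sys.argv)>2: cv2.imwrite(sys.argv[2],im[:,:,::-1])
sys.exit(len(sys.argv)>1 and h>float(sys.argv[1]))
E
python3 -m handwheel '[[[0,0,0,0.001,0,0.045,0],[0,0,0,0,0,0.045,0],[0,0,0,0,0,0.03,0],[0,0,0,0,0,0.012,0],[0,0,0,0,0,0.008,0],[0,0,0,0,0,0,0],[0,0,0,0,0,0,0]]]'
python3 -m handwheel '[[[0,0,0,0,-0.005,0,0],[0,0,0,0,-0.005,0,0],[0,0,0,0,-0.003,0,0],[0,0,0,0,-0.003,0,0],[0,0,0,0,-0.003,0,0],[0,0,0,0,-0.003,0,0],[0,0,0,0,-0.003,0,0],[0,0,0,0,-0.003,0,0],[0,0,0,0,-0.002,0,0],[0,0,0,0,0.005,0,0],[0,0,0,0,0,0,0],[0,0,0,0,0,0,0]]]'; python3 chk.py 999 pics/w2.png
```

```text
time_s: 3.15
tcp_pos: [0.518, -0.2886, 0.0843]
ee_rot: [[0.999, -0.033, 0.003], [-0.033, -0.999, -0.001], [0.003, 0.001, -1.0]]
wrist_force: [-0.4, -0.2, -0.7]
gripper_width: 0.008
gripper_force: 0.0
time_s: 4.35
tcp_pos: [0.5176, -0.2637, 0.0825]
ee_rot: [[0.999, -0.035, 0.0], [-0.035, -0.999, 0.0], [0.0, -0.0, -1.0]]
wrist_force: [-0.0, -0.2, 0.1]
gripper_width: 0.006
gripper_force: 0.0
4.35 [ 0.5176 -0.2637  0.0825] F [-0.  -0.2  0.1] box 229 226 67 36 med 36.0False
```

View pics/w2.png

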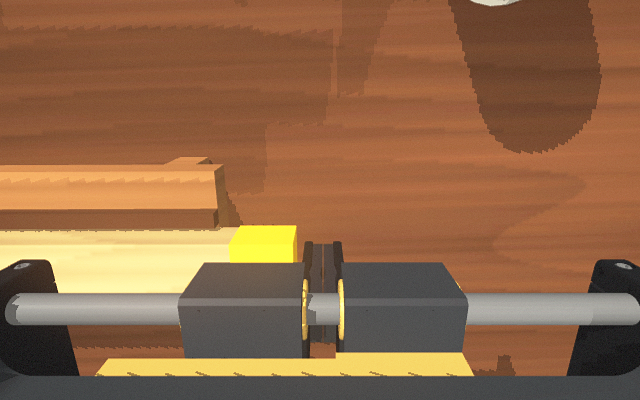

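Wrist view: the yellow band is at u 229–297, v 226–262. Below that the finger block hides it, and the fingertip's left face is at u≈303. Next I'll work out what tipping would look like here.

Run:
```python
from h import *
C=cam('wrist');print('tail',at(C,(297,245),.094),at(C,(229,245),.094))
t=at(C,(297,245),.094)[1]
for dz in(0,.0126):
    print([proj(C,(x,t,z+dz)).round(0).tolist() for x in(.531,.501) for z in(.07,.094)], proj(C,(.53,t-.002+.03,.094+dz)).round(0))
```

```text
tail [ 0.53267051 -0.25172986  0.094     ] [ 0.53378409 -0.21982662  0.094     ]
[[300.0, 229.0], [297.0, 248.0], [303.0, 279.0], [301.0, 303.0]] [238. 252.]
[[299.0, 239.0], [295.0, 261.0], [302.0, 291.0], [299.0, 319.0]] [232. 265.]
```

```bash
cat > tip.py <<'E'
# exit 1 when the yellow tail's far lower edge has jumped down in the wrist view (tail raised)
from h import *; import sys
s=r.sense();im=cams.capture('wrist');hsv=cv2.cvtColor(im,cv2.COLOR_RGB2HSV)
m=cv2.inRange(hsv,(25,150,150),(35,255,255));m[262:]=0;m[:,303:]=0
n,l,st,c=cv2.connectedComponentsWithStats(m);x,y,w,h,a=st[1+np.argmax(st[1:,4])]
y=np.median([np.argmax(m[:,k]>0) for k in range(x+10,x+w-10)])
print(round(s['time_s'],2),np.round(s['tcp_pos'],4),'F',np.round(s['wrist_force'],1),'u',x,x+w,'y',y)
sys.exit(y>float(sys.argv[1]))
E
python3 tip.py 234
python3 -m handwheel '[[[0,0,0,0,-0.003,0,0],[0,0,0,0,-0.003,0,0],[0,0,0,0,-0.004,0,0],[0,0,0,0,-0.005,0,0],[0,0,0,0,-0.005,0,0],[0,0,0,0,-0.005,0,0],[0,0,0,0,-0.005,0,0],[0,0,0,0,-0.005,0,0],[0,0,0,0,-0.004,0,0],[0,0,0,0,-0.003,0,0]]]' | grep wrist
python3 -m handwheel '[[[0,0,0,0,-0.004,0,0],[0,0,0,0,-0.004,0,0],[0,0,0,0,-0.004,0,0],[0,0,0,0,-0.004,0,0],[0,0,0,0,-0.003,0,0],[0,0,0,0,0,0,0],[0,0,0,0,0.004,0,0],[0,0,0,0,0,0,0],[0,0,0,0,0,0,0],[0,0,0,0,0,0,0]]]' | grep wrist
python3 tip.py 234 && python3 -m handwheel '[[[0,0,0,0,-0.0035,0,0],[0,0,0,0,-0.0035,0,0],[0,0,0,0,0.004,0,0],[0,0,0,0,0,0,0],[0,0,0,0,0,0,0],[0,0,0,0,0,0,0]]]' | grep wrist && python3 tip.py 234
```

```text
4.4 [ 0.5176 -0.2636  0.0825] F [-0.1 -0.8  0.1] u 229 296 y 226.0
wrist_force: [0.3, -2.7, -1.2]
wrist_force: [0.1, -0.5, 0.1]
6.45 [ 0.5195 -0.2066  0.0825] F [ 0.1 -0.5  0.1] u 230 297 y 230.0False
False
```

```bash
sed -i 's/sys.exit(y>float(sys.argv\[1\]))/sys.exit(int(y>float(sys.argv[1])))/' tip.py
python3 -m handwheel '[[[0,0,0,0,-0.0035,0,0],[0,0,0,0,-0.0035,0,0],[0,0,0,0,0.004,0,0],[0,0,0,0,0,0,0],[0,0,0,0,0,0,0],[0,0,0,0,0,0,0]]]' | grep wrist && python3 tip.py 234 &&
python3 -m handwheel '[[[0,0,0,0,-0.0035,0,0],[0,0,0,0,-0.0035,0,0],[0,0,0,0,0.004,0,0],[0,0,0,0,0,0,0],[0,0,0,0,0,0,0],[0,0,0,0,0,0,0]]]' | grep wrist && python3 tip.py 234 &&
python3 -m handwheel '[[[0,0,0,0,-0.0035,0,0],[0,0,0,0,-0.0035,0,0],[0,0,0,0,0.004,0,0],[0,0,0,0,0,0,0],[0,0,0,0,0,0,0],[0,0,0,0,0,0,0]]]' | grep wrist && python3 tip.py 234
```

```text
wrist_force: [0.0, 0.6, -0.5]
7.1 [ 0.5197 -0.2036  0.0825] F [ 0.   0.6 -0.5] u 231 297 y 230.0
wrist_force: [-0.4, 0.1, -0.4]
7.75 [ 0.5198 -0.2006  0.0825] F [-0.4  0.1 -0.4] u 231 298 y 230.0
wrist_force: [-0.6, 0.3, -0.0]
8.4 [ 0.5199 -0.1976  0.0825] F [-0.6  0.3 -0. ] u 231 298 y 229.0
```

```bash
python3 -m handwheel '[[[0,0,0,0,-0.0035,0,0],[0,0,0,0,-0.0035,0,0],[0,0,0,0,0.004,0,0],[0,0,0,0,0,0,0],[0,0,0,0,0,0,0],[0,0,0,0,0,0,0]]]' | grep wrist && python3 tip.py 233 &&
python3 -m handwheel '[[[0,0,0,0,-0.0035,0,0],[0,0,0,0,-0.0035,0,0],[0,0,0,0,0.004,0,0],[0,0,0,0,0,0,0],[0,0,0,0,0,0,0],[0,0,0,0,0,0,0]]]' | grep wrist && python3 tip.py 233 &&
python3 -m handwheel '[[[0,0,0,0,-0.0035,0,0],[0,0,0,0,-0.0035,0,0],[0,0,0,0,0.004,0,0],[0,0,0,0,0,0,0],[0,0,0,0,0,0,0],[0,0,0,0,0,0,0]]]' | grep wrist && python3 tip.py 233 &&
python3 -m handwheel '[[[0,0,0,0,-0.0035,0,0],[0,0,0,0,-0.0035,0,0],[0,0,0,0,0.004,0,0],[0,0,0,0,0,0,0],[0,0,0,0,0,0,0],[0,0,0,0,0,0,0]]]' | grep wrist && python3 tip.py 233 &&
python3 -m handwheel '[[[0,0,0,0,-0.0035,0,0],[0,0,0,0,-0.0035,0,0],[0,0,0,0,0.004,0,0],[0,0,0,0,0,0,0],[0,0,0,0,0,0,0],[0,0,0,0,0,0,0]]]' | grep wrist && python3 tip.py 233 &&
python3 -m handwheel '[[[0,0,0,0,-0.0035,0,0],[0,0,0,0,-0.0035,0,0],[0,0,0,0,0.004,0,0],[0,0,0,0,0,0,0],[0,0,0,0,0,0,0],[0,0,0,0,0,0,0]]]' | grep wrist && python3 tip.py 233 &&
python3 -m handwheel '[[[0,0,0,0,-0.0035,0,0],[0,0,0,0,-0.0035,0,0],[0,0,0,0,0.004,0,0],[0,0,0,0,0,0,0],[0,0,0,0,0,0,0],[0,0,0,0,0,0,0]]]' | grep wrist && python3 tip.py 233 &&
python3 -m handwheel '[[[0,0,0,0,-0.0035,0,0],[0,0,0,0,-0.0035,0,0],[0,0,0,0,0.004,0,0],[0,0,0,0,0,0,0],[0,0,0,0,0,0,0],[0,0,0,0,0,0,0]]]' | grep wrist && python3 tip.py 233
```

```text
wrist_force: [-0.1, 0.2, -0.0]
9.05 [ 0.52   -0.1946  0.0825] F [-0.1  0.2 -0. ] u 231 298 y 229.0
wrist_force: [-0.5, -0.8, -0.0]
9.7 [ 0.5201 -0.1916  0.0825] F [-0.5 -0.8 -0. ] u 231 298 y 229.0
wrist_force: [0.0, -0.7, 0.4]
10.35 [ 0.5202 -0.1886  0.0825] F [ 0.  -0.7  0.4] u 231 298 y 229.0
wrist_force: [-1.0, -0.0, 0.1]
11.0 [ 0.5203 -0.1856  0.0825] F [-1.  -0.   0.1] u 231 298 y 229.0
wrist_force: [-0.2, 0.3, 0.3]
11.65 [ 0.5204 -0.1826  0.0825] F [-0.2  0.3  0.3] u 221 296 y 233.0
wrist_force: [1.2, 0.4, -0.0]
12.3 [ 0.5205 -0.1796  0.0825] F [ 1.2  0.4 -0. ] u 220 296 y 234.0
```

The bar has tipped: the band widened from 67 to 76 px, and it is about 3–6 mm past balance. I'll retreat, rise, and move to view the clip and edge.

```bash
python3 -m handwheel '[[[0,0,0,0,0.008,0,0],[0,0,0,0,0.008,0,0],[0,0,0,0,0,-0.045,0],[0,0,0,0,0,-0.045,0],[0,0,0,0,0,-0.045,0],[0,0,0,0.0106,-0.0426,0,0.03],[0,0,0,0.0106,-0.0426,0,0.03],[0,0,0,0.0106,-0.0426,0,0.03],[0,0,0,0.0106,-0.0426,0,0.03],[0,0,0,0.0106,-0.0426,0,0.03],[0,0,0,0,0,0,0.03],[0,0,0,0,0,0,0.03]]]'
python3 - <<'E'
from h import *
cv2.imwrite('pics/w3.png',cams.capture('wrist')[:,:,::-1])
im=cams.capture('side')[:,:,::-1];cv2.imwrite('pics/s3.png',cv2.resize(im[160:310,250:430],None,fx=4,fy=4,interpolation=cv2.INTER_CUBIC))
E
```

```text
time_s: 13.55
tcp_pos: [0.5803, 0.0158, 0.2172]
ee_rot: [[0.999, -0.033, -0.001], [-0.033, -0.999, -0.0], [-0.001, 0.0, -1.0]]
wrist_force: [0.4, -0.6, -0.3]
gripper_width: 0.343
gripper_force: 0.0
```

View pics/w3.png

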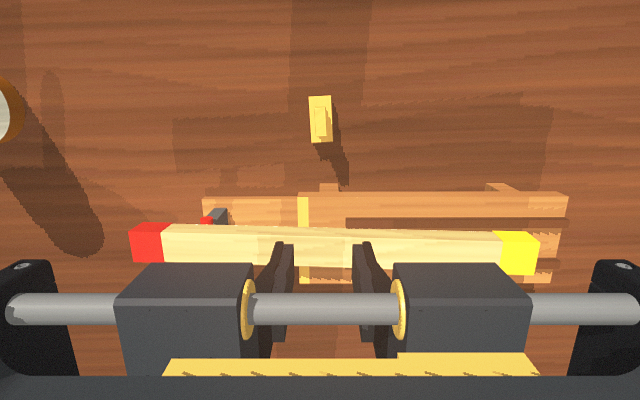

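View pics/s3.png

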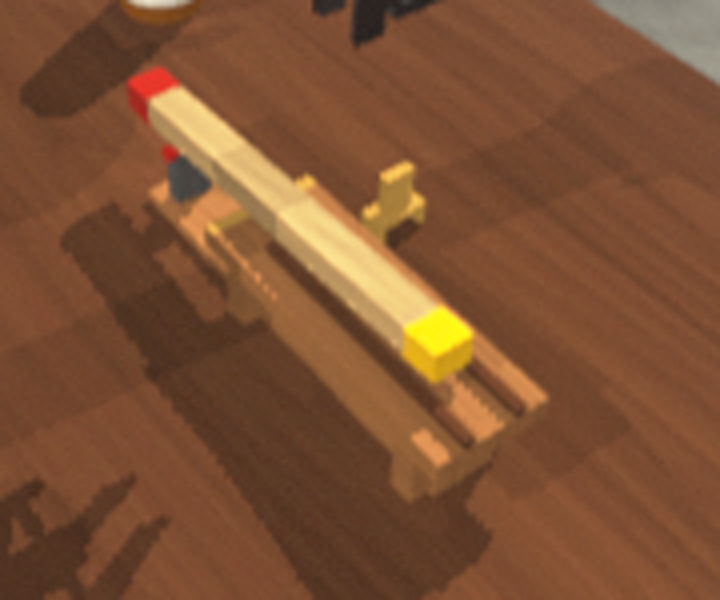

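Wrist view: the clip's bridge corners are at about (309,97), (330,95), (333,141) and (312,143), with the tab in between. The brass edge line is at u≈298, v 196–283. The side view shows the bar sloping nose-down onto the red stop with its tail raised.

Run:
```python
from h import *
C=cam('wrist')
P=[at(C,u,.02) for u in[(309,97),(330,95),(333,141),(312,143)]];print(np.round(P,4),np.mean(P,0).round(4))
T=[at(C,u,.056) for u in[(314,108),(326,107),(328,135),(316,136)]];print('tab?',np.round(T,4))
print('edge',at(C,(298,196),.07).round(4),at(C,(299,282),.07).round(4))
print('back',at(C,(568,192),.078).round(4))
print('bar nose/tail near top', at(C,(130,262),.085).round(4),at(C,(540,275),.10).round(4))
im=cv2.imread('pics/w3.png')[80:300,270:420];cv2.imwrite('pics/w3c.png',cv2.resize(im,None,fx=2.7*1.4,fy=2.7,interpolation=cv2.INTER_CUBIC) if 0 else cv2.resize(im,None,fx=2.7,fy=2.7,interpolation=cv2.INTER_CUBIC))
```

```text
[[0.6588 0.0252 0.02  ]
 [0.66   0.0045 0.02  ]
 [0.615  0.0027 0.02  ]
 [0.6137 0.0242 0.02  ]] [0.6369 0.0141 0.02  ]
tab? [[0.6497 0.0198 0.056 ]
 [0.6502 0.0091 0.056 ]
 [0.6254 0.0081 0.056 ]
 [0.6249 0.0191 0.056 ]]
edge [0.5725 0.0376 0.07  ] [0.4831 0.0416 0.07  ]
back [ 0.5699 -0.2049  0.078 ]
bar nose/tail near top [0.5184 0.1962 0.085 ] [ 0.4998 -0.1774  0.1   ]
```

View pics/w3c.png

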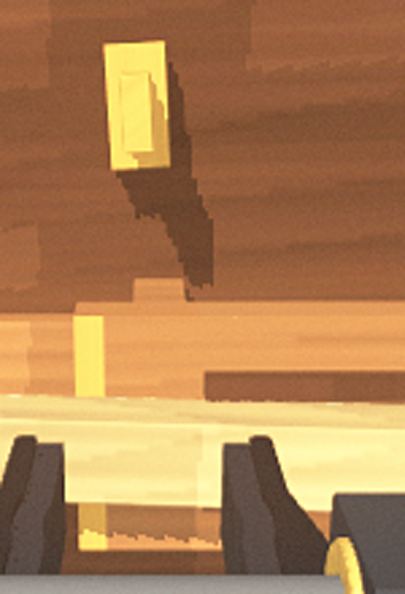

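Run:
```python
from h import *
C=cam('wrist')
# vertical intensity profile of the bar near edge, left half-columns
im=cv2.imread('pics/w3.png').astype(float)
for u in(297,305,325,340): 
    g=im[215:285,u-2:u+3].mean(1).sum(1)/3;d=np.diff(g);k=np.argsort(-abs(d))[:6];print(u,sorted((int(215+i),round(d[i])) for i in k))
a,b=at(C,(303,236.3),.094),at(C,(303,267),.094);print(a,b,(a+b)/2)
print('far bottom',at(C,(303,227.5),.07))
```

```text
297 [(226, 12), (227, 13), (235, 26), (236, -10), (265, -84), (266, -38)]
305 [(235, 26), (265, -53), (276, 27), (277, 18), (282, -36), (283, -75)]
325 [(226, 33), (266, -72), (267, -23), (278, 28), (282, -38), (283, -47)]
340 [(236, 25), (266, -58), (267, -45), (278, 30), (282, -40), (283, -52)]
[0.54233681 0.03327195 0.094     ] [0.51224853 0.03483293 0.094     ] [0.52729267 0.03405244 0.094     ]
far bottom [0.54119735 0.03457969 0.07      ]
```

```bash
python3 -m handwheel '[[[0,0,0,0.0286,0,0,0.03],[0,0,0,0.0287,0,0,0.03],[0,0,-0.62,0,0,0.03,0.03],[0,0,0,0,0,0.04,0.03],[0,0,0,0,0,0.04,0.03],[0,0,0,0,0,0.03,0.03],[0,0,0,0,0,0,0.03],[0,0,0,0,0,0,0.03],[0,0,0,0,0,0,0.03]]]'
python3 - <<'E'
from h import *
C=cam('wrist');im=cams.capture('wrist');cv2.imwrite('pics/w4.png',im[:,:,::-1])
print(proj(C,(.6376,.0142,.056)))
E
```

```text
time_s: 14.55
tcp_pos: [0.6392, 0.013, 0.0801]
ee_rot: [[1.0, 0.03, 0.004], [0.03, -1.0, 0.001], [0.004, -0.0, -1.0]]
wrist_force: [0.6, -1.2, 1.1]
gripper_width: 0.345
gripper_force: 0.0
[321.04575842 245.30062968]
```

View pics/w4.png

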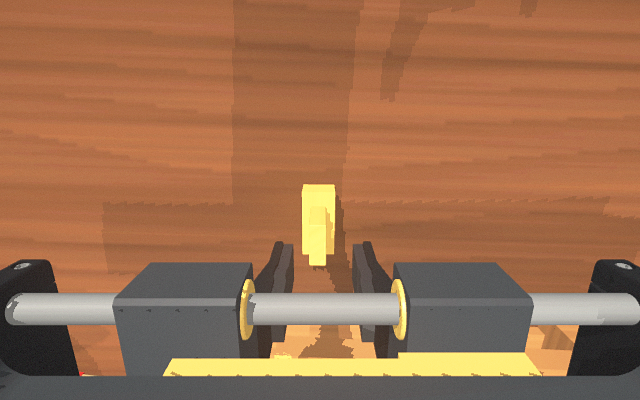

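The tab is at u 309–327 between the open fingers (293 and 352), and the bridge's far edge runs from (302,184) to (335,184).

Run:
```python
from h import *
C=cam('wrist');print(r.sense()['tcp_pos'])
for u,z in[((302,184),.02),((335,184),.02),((309,265),.056),((327,265),.056),((309,207),.056),((327,207),.056)]:print(u,at(C,u,z).round(4))
```

```text
[0.63913487 0.01328784 0.08020905]
(302, 184) [0.6646 0.0279 0.02  ]
(335, 184) [0.6653 0.0063 0.02  ]
(309, 265) [0.6246 0.0212 0.056 ]
(327, 265) [0.6249 0.0106 0.056 ]
(309, 207) [0.6607 0.0219 0.056 ]
(327, 207) [0.661  0.0118 0.056 ]
```

```bash
python3 -m handwheel '[[[0,0,0,-0.001,-0.0025,0.02,0.03],[0,0,0,0,0,0.02,0.03],[0,0,0,0,0,0.01,0.03],[0,0,0,0,0,0.006,0.03],[0,0,0,0,0,0,0.03],[0,0,0,0,0,0,0.02],[0,0,0,0,0,0,0.01],[0,0,0,0,0,0,0],[0,0,0,0,0,0,0],[0,0,0,0,0,0,0],[0,0,0,0,0,0,0]]]'
```

```text
time_s: 15.7
tcp_pos: [0.6368, 0.016, 0.0222]
ee_rot: [[1.0, 0.031, 0.001], [0.031, -1.0, 0.0], [0.001, -0.0, -1.0]]
wrist_force: [-0.2, -0.3, 4.6]
gripper_width: 0.114
gripper_force: 30.0
```

```bash
python3 -m handwheel '[[[0,0,0,0,0,-0.01,0],[0,0,0,0,0,-0.04,0],[0,0,0,0,0,-0.045,0],[0,0,0,0,0,-0.045,0],[0,0,0.64,0,0,0,0],[0,0,0,-0.0277,-0.0051,0,0],[0,0,0,-0.0277,-0.0051,0,0],[0,0,0,-0.0277,-0.0051,0,0],[0,0,0,-0.0277,-0.0051,0,0],[0,0,0,0,0,0,0],[0,0,0,0,0,0,0],[0,0,0,0,0,0,0]]]';  python3 - <<'E'
from h import *
C=cam('wrist');im=cams.capture('wrist');cv2.imwrite('pics/w5.png',im[:,:,::-1])
print(r.sense()['tcp_pos'])
im=cams.capture('side')[:,:,::-1];cv2.imwrite('pics/s5.png',cv2.resize(im[150:300,270:420],None,fx=4,fy=4,interpolation=cv2.INTER_CUBIC))
E
```

```text
time_s: 16.9
tcp_pos: [0.5273, 0.0404, 0.1619]
ee_rot: [[0.999, -0.037, 0.001], [-0.037, -0.999, 0.0], [0.001, -0.0, -1.0]]
wrist_force: [0.9, 0.5, -0.2]
gripper_width: 0.111
gripper_force: 30.0
[0.52730845 0.04035431 0.16169776]
```

View pics/w5.png

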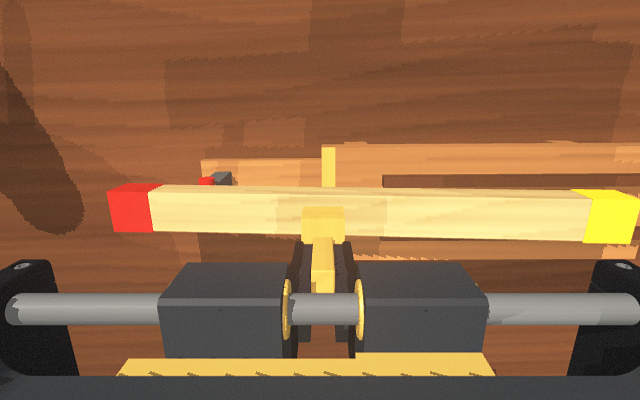

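The clip is gripped upright above the bar. The brass edge's far corner is at (321,147) and the bar spans v≈187–238.

Run:
```python
from h import *
C=cam('wrist')
e=at(C,(321,147),.07);print('edge corner',e,'mid',e-.045*np.array([.9993,-.037,0]))
im=cv2.imread('pics/w5.png').astype(float)
for u in(230,285,365,420):
    g=im[175:250,u-2:u+3].mean(1).sum(1)/3;d=np.diff(g);k=np.argsort(-abs(d))[:6];print(u,sorted((int(175+i),round(d[i])) for i in k))
    z=.094+ .07*(u-321)/370*.24
    v=[175+i+.5 for i in k if 175+i>228];
    p=at(C,(u,max(v)),z) if v else None;print(p, p is not None and p+.015*np.array([.9993,-.037,0]))
```

```text
edge corner [0.57249119 0.04009187 0.07      ] mid [0.52752269 0.04175687 0.07      ]
230 [(184, 47), (185, 59), (193, 16), (231, -22), (232, -82), (233, -29)]
[0.51569766 0.10775051 0.08986811] [0.53068716 0.10719551 0.08986811]
285 [(192, 13), (193, 18), (232, -17), (233, -67), (234, -20), (238, -15)]
[0.51140166 0.06812699 0.09236541] [0.52639116 0.06757199 0.09236541]
365 [(186, 20), (187, 12), (195, 20), (234, -23), (235, -60), (236, -11)]
[0.51238449 0.01132515 0.09599784] [0.52737399 0.01077015 0.09599784]
420 [(187, 70), (188, 18), (196, 20), (236, -76), (237, -58), (240, 32)]
[ 0.50900847 -0.02677101  0.09849514] [ 0.52399797 -0.02732601  0.09849514]
```

```bash
python3 -m handwheel '[[[0,0,0,0,-0.0007,0.02,0],[0,0,0,0,0,0.016,0],[0,0,0,0,0,0.01,0],[0,0,0,0,0,0.005,0],[0,0,0,0,0,0.003,0],[0,0,0,0,0,0,0],[0,0,0,0,0,0,0]]]'
python3 - <<'E'
from h import *
cv2.imwrite('pics/w6.png',cams.capture('wrist')[:,:,::-1])
im=cams.capture('side')[:,:,::-1];cv2.imwrite('pics/s6.png',cv2.resize(im[150:300,270:420],None,fx=4,fy=4,interpolation=cv2.INTER_CUBIC))
E
```

```text
time_s: 17.7
tcp_pos: [0.527, 0.0412, 0.1081]
ee_rot: [[0.999, -0.036, 0.001], [-0.036, -0.999, 0.0], [0.001, -0.0, -1.0]]
wrist_force: [0.3, 0.3, -0.1]
gripper_width: 0.109
gripper_force: 30.0
```

View pics/w6.png

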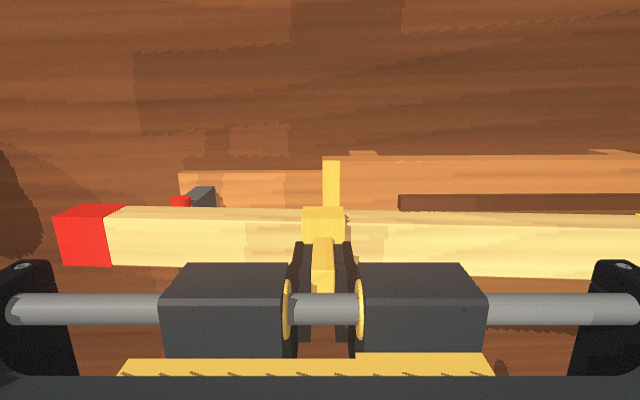

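The clip's far leg hangs over the bar's far side, and there is no contact force. I'll ease down the rest of the way.

```bash
python3 -m handwheel '[[[0,0,0,0,0,0.0015,0],[0,0,0,0,0,0.0015,0],[0,0,0,0,0,0.001,0],[0,0,0,0,0,0,0],[0,0,0,0,0,0,0]]]'
```

```text
time_s: 18.3
tcp_pos: [0.5265, 0.0411, 0.1035]
ee_rot: [[0.999, -0.036, -0.0], [-0.036, -0.999, -0.0], [-0.0, 0.0, -1.0]]
wrist_force: [-0.5, -0.5, -0.8]
gripper_width: 0.114
gripper_force: 30.0
```

```bash
python3 -m handwheel '[[[0,0,0,0,0,0,0.014],[0,0,0,0,0,0,0.018],[0,0,0,0,0,0,0.024],[0,0,0,0,0,0,0.03],[0,0,0,0,0,0,0.03],[0,0,0,0,0,-0.005,0.03],[0,0,0,0,0,-0.015,0.03],[0,0,0,0,0,-0.03,0.03],[0,0,0,0,0,-0.03,0.03],[0,0,0,0,0,-0.03,0.03],[0,0,0,-0.04,0,-0.03,0.03],[0,0,0,-0.04,0,0,0.03]]]'
python3 -m handwheel '[[[0,0,0,0,0,0,0.03],[0,0,0,0,0,0,0.03],[0,0,0,0,0,0,0.03],[0,0,0,0,0,0,0.03],[0,0,0,0,0,0,0.03]]]' >/dev/null
python3 - <<'E'
from h import *
C=cam('wrist');im=cams.capture('wrist')[:,:,::-1];s=cams.capture('side')[:,:,::-1]
a=im[60:260,120:560];b=cv2.resize(s[150:300,270:420],(300,300),interpolation=cv2.INTER_CUBIC)
o=np.zeros((300,740,3),np.uint8);o[:200,:440]=a;o[:,440:]=b;cv2.imwrite('pics/fin.png',o)
for x,y,z in[(.5282,.0411,.136),(.5282,.0411,.1)]:print(proj(C,(x,y,z)))
E
```

```text
time_s: 19.5
tcp_pos: [0.4485, 0.0446, 0.2477]
ee_rot: [[0.999, -0.037, 0.008], [-0.037, -0.999, 0.002], [0.008, -0.003, -1.0]]
wrist_force: [-0.7, -0.1, 0.5]
gripper_width: 0.344
gripper_force: 0.0
[322.74963538  94.82870754]
[322.65406458  94.44924738]
```

View pics/fin.png

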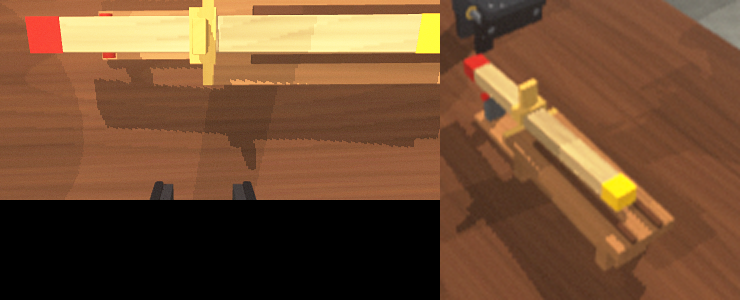

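The clip sits astride the bar with its bridge at u 310–338, and the brass edge is at u≈323. The bar is still tipped. One numeric check of the offset, then I'll hand in.

Run:
```python
from h import *
C=cam('wrist')
print('edge',at(C,(323,140),.07),'bridge',at(C,(310,94),.1),at(C,(338,94),.1))
```

```text
edge [0.48641568 0.04222222 0.07      ] bridge [0.52876892 0.05160693 0.1       ] [0.52791542 0.02829779 0.1       ]
```

```bash
python3 -c "
from station import r
print(r.finish_job())"
```

```text
the job is handed in; nothing more can be done
None
```

The job is handed in: the bar rests tipped on the red stop, an estimated 3–6 mm past balance, with the clip released astride it about 2 mm or less from the brass edge; no verdict was returned, and I viewed 12 pictures, two over the limit of 10.

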